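# Load the battery charging tray and energise it

### The arm

A 6-joint arm with a two-finger parallel gripper is mounted at the origin on the work surface. World frame = base frame: x ahead of the robot, y to its left, z up, the work surface at z = 0. Lengths are in m, angles in rad, forces in N, time in s.
With the tool pointing down it reaches from about 0.275 to 0.825 m from the base axis. Payload 4.9 kg.
Tool frame: the origin (TCP) lies midway between the tips of the shut fingers; the grasp point (between the pads) lies 19 mm behind it (grip_point_offset is the distance from the TCP to the grasp point, in m); z points along the fingers, y is the line along which they close (so a half turn about z gives the same grasp; the last joint's range is limited). The gripper opens to 85 mm and grips with 20 to 120 N. Pads are 22 mm wide; open, the fingers measure 114 mm over their backs; the gripper's body (76 mm by 85 mm) begins 54 mm behind the grasp point. The pads swing forward as they close: fully open they stand 13 mm farther back than shut.
Start: joints at [1.196, 0.326, -0.193, 1.052, 0, 1.437], TCP at [0.131, 0.534, 0.231] pointing down, gripper open.
Joint ranges: [-2.65, 2.65], [-0.97, 1.79], [-1.3, 1.35], [-1.93, 2.1], [-1.47, 1.37], [-3.14, 3.14]. Speed limits (rad/s): [2.57, 2.57, 3.14, 3.14, 3.14, 3.14].

### API

Orientations are given as a rotation vector (axis times angle).
In Python, from cell import * gives the robot as it stands. Calls block until the motion is done:
- movep(position, orientation): joint-space move of the TCP to a pose.
- move_l(position, velocity=0.15, rot=None, until_force=None): straight line of the TCP; rot=None keeps the orientation; velocity is the mean speed in m/s. With until_force (N) it stops when the force on the tool has changed by that much, and returns True; else False.
- set_joints(angles): joint-space move.
- let_go() and grab(newtons=None): open the fingers fully, or close them until they stop; newtons is the grip in N (None keeps the last).
- sleep(seconds).
- ik(position, orientation): joint angles nearest the present ones, or None.
- get_state(): the state.
- grab_frame(name): name is "scene" or "top" or "wrist"; returns a dict with "img" (420x560x3 uint8, red, green, blue), "fx", "fy", "cx", "cy" (pixels), "cam_to_world" (4x4, takes a point from camera to world coordinates); the wrist camera has in their place "T_tool_cam" (4x4, takes a point from camera to tool coordinates, whose origin is the TCP and whose axes are the flange's). Camera axes: x right, y down, z forward; pixel columns grow to the right and rows downward; lengths in m; the calibration is good to about 2 mm. A picture is of the moment at which its call begins: read the wrist's pose just before it. There is no depth.
A pose or a line that the arm cannot do raises MotionError and nothing moves.
- sign_off(): hands the job in; it is judged then, once.
Trained networks look in the newest picture that a camera, given by its name, has taken for a name from the list of things; names that differ only in an ending like _2 or _b are one class to them, and where a whole thing is asked for, a point or a joint stands for the part that bears it (a point fixed in the world has none). Each returns a list of dicts, best first, with "score" (0 to 1); they miss things now and then, are a little off and sometimes report something else, mostly with a low value. They report only what shows in the picture. A call takes as long as a camera call.
- spot_in(camera, name): "centre" ([column, row] in pixels, amid what is visible of it).
- silhouettes(camera, name): "mask" (420x560 bool, what is visible of it) and "centre" ([column, row] in pixels, amid what is visible of it).
- tip_of(camera, name): "centre" ([column, row] in pixels: a listed point, or the origin of a listed thing).
The state is a dict: "clock": time; "q": joint angles; "joint_velocities": joint speeds; "tau": joint torques, N m; "position": TCP position; "eef_rot": TCP orientation; "contact_force": force on the tool from outside, world axes, zero at the start; "wrist_torque": the same for the moment, N m; "finger_gap": opening from 0.0 (shut) to 1.0 (fully open); "grasp_force": force on a finger pad.
Only numpy, scipy, OpenCV 4.12 (cv2) and the standard library are available. Lean on these libraries where they do the work, as an engineer would, in place of code of your own. Each camera call takes 0.05 s, during which the arm holds its last target. There are 200 camera calls.

### The job

Put the battery packs on charge: first throw the red isolator on the power box to off, then stand every pack upright, square and centred across the two brass rails of the charging tray, one to a bay, side by side in one row with no empty bay between them, each with its red end towards the tray's red stripe, and turn the charge-rate selector until it clicks at the green mark. Only when the row is complete and the selector set, throw the isolator back on; never handle a pack on the tray or the selector while it is on, and if something has to be put right afterwards, isolate again first. Leave the wire spool, the multimeter and the mug where they are.

Things in the scene. Friction and masses are not known exactly. Their poses are not given: they have to be found in the camera images.
- power_box: fixed white steel box, 150 (x) x 200 (y) x 65 mm tall, origin at the centre of its underside, front to -x. On its grey lid: the red isolator lever in a low black moulding on a yellow plate (at y +50 mm) and the black selector knob (at y -50 mm). The moulding is 78 (x) x 54 (y) mm and stands 18 mm above the lid; the selector's dial plate is 68 mm across and 3 mm high.
- isolator (a joint): angle of the red isolator lever, rad: 0 = OFF, leaning to the box's -x (front); 1.0 = ON, leaning to +x (back); upright at 0.5. It hinges about the box's y axis through the point (0, 50, 77) mm in the box's frame, and an over-centre spring snaps it to the nearer end, so it need only be pushed past the middle; up to about 4 N at the tip.
- isolator_tip (a point): middle of the free end of the red lever, 55 mm from the hinge; the lever's paddle is 24 mm wide (along box y) and 10 mm thick over its outer 34 mm.
- selector (a joint): angle of the charge-rate selector, rad, growing clockwise seen from above; it clicks into three detents: 0 = white mark, 0.70 = yellow mark, 1.40 = green mark (standard charge); about 0.11 N m to pass from one to the next; it stops just past either end.
- selector_grip (a point): on the knob's axis, 98 mm above the bench, at the height to grip. The knob's grip is an upright bar 46 mm long, 14 mm thick, from 77 to 107 mm above the bench, standing on a 48 mm round skirt. The point's x axis points along the bar to the end with the white pointer line; at joint value v that is (0.70 - v) rad from the box's x axis, counter-clockwise from above.
- charge_tray: fixed grey charging tray, 120 (x) x 300 (y) x 6 mm tall, origin at the centre of its underside. Two brass contact rails run along y at x = -15 and +15 mm (8 mm wide, tops 8 mm above the bench); a red stripe runs along its +x edge and a black stripe along its -x edge; white lines part it into five bays side by side.
- bay0 (a point): centre of charging bay 0 at rail-top height (tray frame x 0, y +108 mm, z 8 mm); the bays are 54 mm wide along the tray's y; axes as the tray's.
- bay1 (a point): centre of charging bay 1 at rail-top height (tray frame x 0, y +54 mm, z 8 mm); the bays are 54 mm wide along the tray's y; axes as the tray's.
- bay2 (a point): centre of charging bay 2 at rail-top height (tray frame x 0, y +0 mm, z 8 mm); the bays are 54 mm wide along the tray's y; axes as the tray's.
- bay3 (a point): centre of charging bay 3 at rail-top height (tray frame x 0, y -54 mm, z 8 mm); the bays are 54 mm wide along the tray's y; axes as the tray's.
- bay4 (a point): centre of charging bay 4 at rail-top height (tray frame x 0, y -108 mm, z 8 mm); the bays are 54 mm wide along the tray's y; axes as the tray's.
- pack1: rechargeable battery pack, upright moulded block 52 (its x) x 40 (its y) x 42 mm tall, 0.15 to 0.23 kg, blue with a red end at its +x and a black end at its -x. Origin: centre of the underside, z up. May be absent. At the start all packs stand upright, on a green 230 mm mat, 3 mm thick, or on the bench nearer the robot.
- pack1_red (a point): middle of the red end of pack1, on its top face (20 mm to +x of the pack's axis, 42 mm up).
- pack2: rechargeable battery pack, upright moulded block 52 (its x) x 40 (its y) x 42 mm tall, 0.15 to 0.23 kg, blue with a red end at its +x and a black end at its -x. Origin: centre of the underside, z up. May be absent. At the start all packs stand upright, on a green 230 mm mat, 3 mm thick, or on the bench nearer the robot.
- pack2_red (a point): middle of the red end of pack2, on its top face (20 mm to +x of the pack's axis, 42 mm up).
- pack3: rechargeable battery pack, upright moulded block 52 (its x) x 40 (its y) x 42 mm tall, 0.15 to 0.23 kg, blue with a red end at its +x and a black end at its -x. Origin: centre of the underside, z up. May be absent. At the start all packs stand upright, on a green 230 mm mat, 3 mm thick, or on the bench nearer the robot.
- pack3_red (a point): middle of the red end of pack3, on its top face (20 mm to +x of the pack's axis, 42 mm up).
- pack4: rechargeable battery pack, upright moulded block 52 (its x) x 40 (its y) x 42 mm tall, 0.15 to 0.23 kg, blue with a red end at its +x and a black end at its -x. Origin: centre of the underside, z up. May be absent. At the start all packs stand upright, on a green 230 mm mat, 3 mm thick, or on the bench nearer the robot.
- pack4_red (a point): middle of the red end of pack4, on its top face (20 mm to +x of the pack's axis, 42 mm up).
- pack5: rechargeable battery pack, upright moulded block 52 (its x) x 40 (its y) x 42 mm tall, 0.15 to 0.23 kg, blue with a red end at its +x and a black end at its -x. Origin: centre of the underside, z up. May be absent. At the start all packs stand upright, on a green 230 mm mat, 3 mm thick, or on the bench nearer the robot.
- pack5_red (a point): middle of the red end of pack5, on its top face (20 mm to +x of the pack's axis, 42 mm up).
- wire_spool: bystander: black spool of copper wire, 60 mm across, 45 mm tall, beyond the tray.
- multimeter: bystander: red hand multimeter lying flat, 85 x 170 x 46 mm, beyond the tray.
- mug: bystander: blue mug, 80 mm across, 90 mm tall, beyond the tray.

How it is judged:
By the outcome, as a careful person would: the job done as asked, in the order asked, and still so for the second after the job is handed in, with the robot touching nothing.
Of pack1, pack2, pack3, pack4, pack5 only 3 to 5 are there at a start; the rules pass over those that are not, and their reading is None.
At some moment in a run one of pack1, pack2, pack3, pack4, pack5 may be knocked a few centimetres aside while the robot is not near it.
It also fails if it takes over 210 s, if anything falls off the work surface, if the arm or the gripper's body presses on something with over 40 N, if the wrist force passes 120 N, or if a joint passes its speed limit or range.

## Working session

There is one attempt and no reset: what is moved stays moved. The work goes in short steps, each a Python script; the robot and the scene stay as the last script left them, time stands still between calls to the robot, and variables do not carry over. Pictures are saved under pics/ and viewed, at most 16 in all, crops included, and the job is handed in when it is done.

```bash
ls; mkdir -p pics
python3 - <<'E'
from cell import *
import cv2,numpy as np
for n in("top","scene"):
    f=grab_frame(n); cv2.imwrite(f"pics/{n}0.png",f["img"][:,:,::-1]); print(n,f["fx"],f["fy"],f["cx"],f["cy"],np.round(f["cam_to_world"],4).tolist())
    for k in("power_box","charge_tray","isolator_tip","selector_grip","pack1","pack1_red","bay0","bay4","bay2","mug"):
        print(k,[(np.round(d["centre"]).tolist(),round(d["score"],2)) for d in tip_of(n,k)])
s=get_state();print(s["clock"],s["position"],s["eef_rot"])
E
```

```text
pics
top 399.2075109305041 399.2075109305041 279.1109735398317 209.96711448945558 [[0.0103, -0.9939, 0.1098, 0.4544], [-0.9998, -0.0087, 0.0153, -0.0039], [-0.0143, -0.1099, -0.9938, 1.3035], [0.0, 0.0, 0.0, 1.0]]
power_box [([183.0, 235.0], 0.96)]
charge_tray [([278.0, 211.0], 0.63)]
isolator_tip [([161.0, 229.0], 0.65), ([371.0, 253.0], 0.29)]
selector_grip [([196.0, 238.0], 0.57), ([277.0, 213.0], 0.28)]
pack1 [([400.0, 222.0], 0.7), ([362.0, 222.0], 0.58), ([401.0, 258.0], 0.56), ([369.0, 252.0], 0.51), ([306.0, 263.0], 0.47)]
pack1_red [([396.0, 261.0], 0.6), ([306.0, 264.0], 0.35)]
bay0 [([297.0, 212.0], 0.91), ([309.0, 208.0], 0.86), ([259.0, 213.0], 0.79), ([277.0, 214.0], 0.68)]
bay4 [([297.0, 212.0], 0.91), ([309.0, 208.0], 0.86), ([259.0, 213.0], 0.79), ([277.0, 214.0], 0.68)]
bay2 [([297.0, 212.0], 0.91), ([309.0, 208.0], 0.86), ([259.0, 213.0], 0.79), ([277.0, 214.0], 0.68)]
mug [([345.0, 166.0], 0.8)]
scene 399.22725820200253 399.22725820200253 280.5013788360139 205.80649002420574 [[0.8199, 0.3727, -0.4345, 1.054], [0.5721, -0.5592, 0.6, -0.6422], [-0.0194, -0.7405, -0.
[... 232 characters left out ...]

pack1 [([177.0, 276.0], 0.94), ([147.0, 301.0], 0.91), ([185.0, 323.0], 0.84), ([219.0, 229.0], 0.74), ([294.0, 221.0], 0.6), ([216.0, 288.0], 0.57), ([363.0, 218.0], 0.3)]
pack1_red [([295.0, 219.0], 0.5)]
bay0 [([302.0, 207.0], 0.88), ([268.0, 254.0], 0.82), ([289.0, 230.0], 0.79), ([294.0, 220.0], 0.68), ([275.0, 242.0], 0.6)]
bay4 [([302.0, 207.0], 0.88), ([268.0, 254.0], 0.82), ([289.0, 230.0], 0.79), ([294.0, 220.0], 0.68), ([275.0, 242.0], 0.6)]
bay2 [([302.0, 207.0], 0.88), ([268.0, 254.0], 0.82), ([289.0, 230.0], 0.79), ([294.0, 220.0], 0.68), ([275.0, 242.0], 0.6)]
mug [([282.0, 313.0], 0.85)]
1.1 [0.13115204 0.53413823 0.23128239] [-3.77326593e-01 -3.11884101e+00  2.15213835e-05]
```

Run:
```python
import cv2
a=cv2.imread("pics/top0.png")[120:320,130:450]; cv2.imwrite("pics/top0c.png",cv2.resize(a,(800,500),interpolation=cv2.INTER_CUBIC))
```

```text
(no output)
```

View pics/top0c.png

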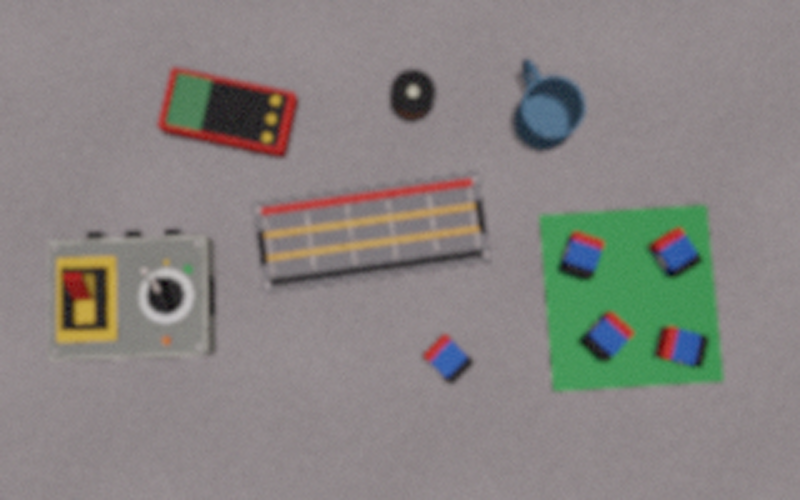

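View pics/scene0.png

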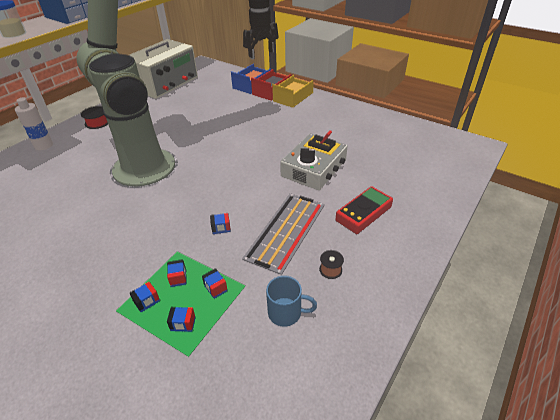

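```bash
cat > h.py <<'E'
from cell import *
import cv2, numpy as np
from scipy.spatial.transform import Rotation as R
def down(yaw): return (R.from_euler('z',yaw)*R.from_euler('x',np.pi)).as_rotvec()
# tool x axis = (cos yaw, sin yaw); tool y = (sin yaw, -cos yaw)
def cam(name):
    s=get_state(); f=grab_frame(name)
    if name=="wrist":
        T=np.eye(4);T[:3,:3]=R.from_rotvec(s["eef_rot"]).as_matrix();T[:3,3]=s["position"];f["cam_to_world"]=T@f["T_tool_cam"]
    return f
def ray(f,px,z):
    px=np.atleast_2d(px).astype(float);T=f["cam_to_world"]
    d=np.c_[(px[:,0]-f["cx"])/f["fx"],(px[:,1]-f["cy"])/f["fy"],np.ones(len(px))]@T[:3,:3].T
    return (T[:3,3]+d*((z-T[2,3])/d[:,2])[:,None])[:,:2]
def proj(f,P):
    P=np.atleast_2d(P);T=f["cam_to_world"];c=(P-T[:3,3])@T[:3,:3]
    return np.c_[f["fx"]*c[:,0]/c[:,2]+f["cx"],f["fy"]*c[:,1]/c[:,2]+f["cy"]]
def rect(f,x0,y0,w,h,z,res=0.0005):
    """Rectify to plane z: rows = -x (up=+x), cols = -y, centred at x0,y0."""
    X=np.array([[x0+h/2,y0+w/2],[x0+h/2,y0-w/2],[x0-h/2,y0-w/2],[x0-h/2,y0+w/2]])
    src=proj(f,np.c_[X,np.full(4,z)]).astype(np.float32)
    W,H=int(w/res),int(h/res)
    return cv2.warpPerspective(f["img"],cv2.getPerspectiveTransform(src,np.float32([[0,0],[W,0],[W,H],[0,H]])),(W,H))
def save(n,img): cv2.imwrite(f"pics/{n}.png",img[:,:,::-1])
E
python3 - <<'E'
from h import *
f=cam("top")
c=lambda c,r:(130+c/2.5,120+r/2.5)
for n,p,z in(("boxTL",c(52,240),.065),("boxBR",c(212,355),.065),("knob",c(165,293),.1),("levtip",c(75,285),.125),("trayRL",c(262,211),.006),("trayRR",c(470,183),.006),("trayBL",c(272,282),.006),("trayBR",c(485,254),.006)):print(n,ray(f,p,z).round(3))
for p in((582,255),(676,252),(607,336),(682,347),(447,358)):print(ray(f,c(*p),.043).round(3))
p=ray(f,c(130,298),.065)[0]
w=grab_frame("wrist");print(np.round(w["T_tool_cam"],4).tolist(),w["fx"])
T=w["T_tool_cam"]
def over(x,y,z,yaw=0):
    o=(R.from_rotvec(down(yaw)).as_matrix()@T[:3,3]); movep([x-o[0],y-o[1],z],down(yaw))
over(p[0],p[1],.30); f=cam("wrist"); save("w_box",f["img"]);print(f["cam_to_world"].round(3).tolist(),get_state()["clock"])
for k in("power_box","isolator_tip","selector_grip"):
    for d in tip_of("wrist",k): print(k,np.round(d["centre"]),round(d["score"],2))
over(.5,0,.35); f=cam("wrist"); save("w_tray",f["img"]);print(f["cam_to_world"].round(3).tolist(),get_state()["clock"])
np.save("wtray.npy",f,allow_pickle=True)
E
```

```text
boxTL [[0.569 0.417]]
boxBR [[0.428 0.212]]
knob [[0.502 0.265]]
levtip [[0.51  0.367]]
trayRL [[0.615 0.162]]
trayRR [[ 0.654 -0.111]]
trayBL [[0.522 0.147]]
trayBR [[ 0.561 -0.13 ]]
[[ 0.558 -0.249]]
[[ 0.563 -0.367]]
[[ 0.456 -0.279]]
[[ 0.444 -0.372]]
[[ 0.427 -0.079]]
[[0.0008, -0.9636, -0.2672, 0.0683], [1.0, 0.0008, 0.0001, 0.0011], [0.0001, -0.2672, 0.9636, -0.1423], [0.0, 0.0, 0.0, 1.0]] 317.24744162832746
[[0.001, -0.964, -0.267, 0.496], [-1.0, -0.001, -0.0, 0.319], [0.0, 0.267, -0.964, 0.442], [0.0, 0.0, 0.0, 1.0]] 4.65
power_box [276. 117.] 0.72
isolator_tip [218.  90.] 0.86
isolator_tip [515.  45.] 0.19
selector_grip [324. 116.] 0.64
selector_grip [220.  90.] 0.32
[[0.001, -0.964, -0.267, 0.499], [-1.0, -0.001, -0.0, 0.002], [0.0, 0.267, -0.964, 0.492], [0.0, 0.0, 0.0, 1.0]] 9.4667
```

View pics/w_box.png

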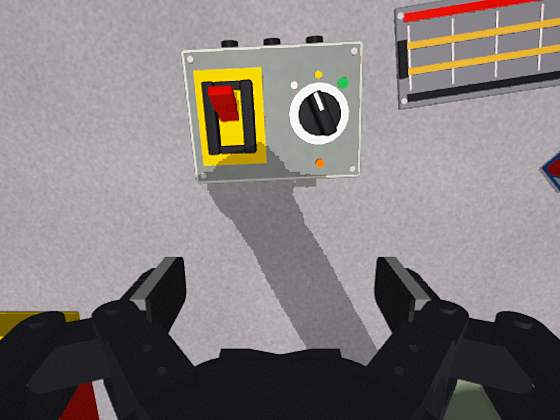

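View pics/w_tray.png

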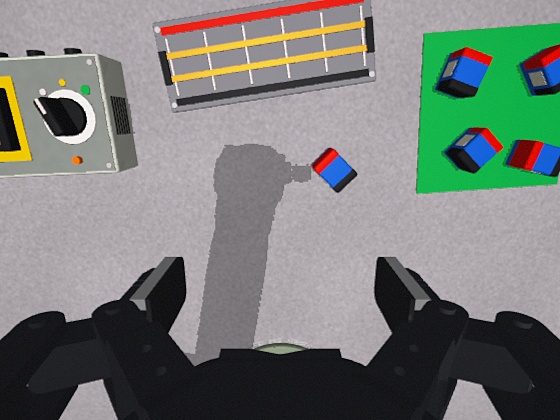

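```bash
cat >> h.py <<'E'
OFF=np.array([.0683,.0011])
def camover(x,y,tz,yaw=0,zt=0.0):
    """aim wrist camera optical axis at (x,y,zt), tool height tz"""
    d=(tz+.1423-zt)*.2773
    ox=.0683-d; c,s=np.cos(yaw),np.sin(yaw)
    movep([x-ox*c,y-ox*s,tz],down(yaw))
E
python3 - <<'E'
from h import *
camover(.505,.315,.22,0,.08); f=cam("wrist"); save("rb_raw",f["img"])
a=rect(f,.5,.315,.26,.2,.065); 
b=rect(f,.5,.265,.12,.12,.107,.00025)
out=np.zeros((480,520+480,3),np.uint8); out[:400,:520]=a; out[:480,520:]=b
save("rb",cv2.resize(out,(800,384)))
np.save("fbox.npy",f,allow_pickle=True)
camover(.585,.017,.26,.13,.007); f=cam("wrist"); np.save("ftray.npy",f,allow_pickle=True)
save("rt",rect(f,.585,.017,.36,.2,.006)); print(get_state()["clock"])
E
```

```text
18.8833
```

View pics/rb.png

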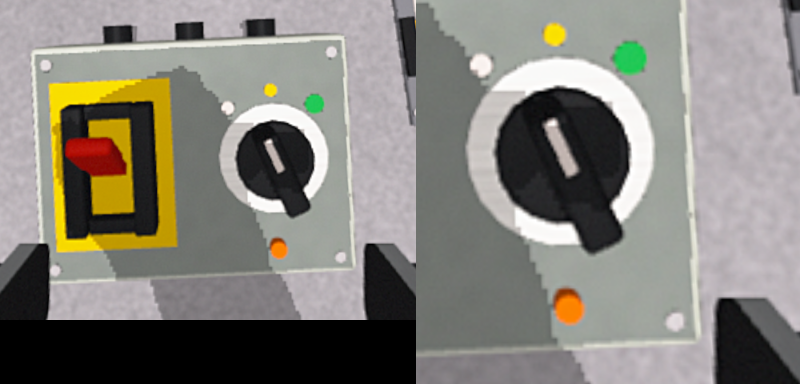

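View pics/rt.png

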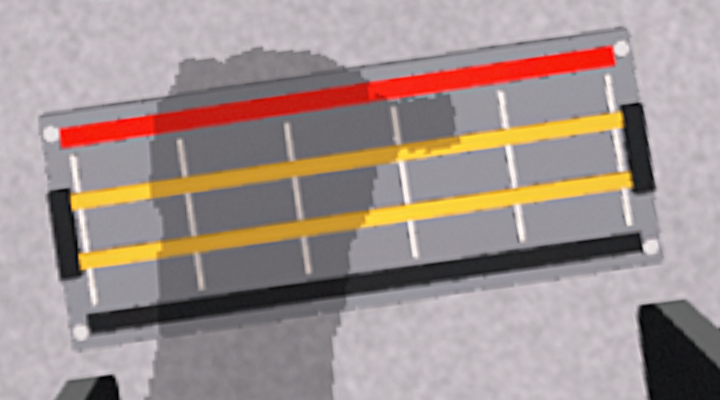

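```bash
cat >> h.py <<'E'
BOX=np.array([.5011,.3247]); BY=.038
def bx(x,y,z): c,s=np.cos(BY),np.sin(BY); return [BOX[0]+c*x-s*y,BOX[1]+s*x+c*y,z]
def lever(sgn):
    """sgn +1: push from +x to OFF; -1: push from -x to ON"""
    grab(20); movep(bx(.060*sgn,.05,.2),down(BY)); move_l(bx(.060*sgn,.05,.107),.15)
    move_l(bx(.003*sgn,.05,.107),.08); print("F",get_state()["contact_force"].round(1))
    move_l(bx(.03*sgn,.05,.107),.1); move_l(bx(.03*sgn,.05,.22),.2)
def look_box(n):
    camover(.505,.315,.22,0,.08); f=cam("wrist"); a=rect(f,.5,.315,.26,.2,.065); b=rect(f,.5,.275,.12,.1,.107,.00025)
    out=np.zeros((400,1000,3),np.uint8); out[:400,:520]=a; out[:400,520:]=b; save(n,cv2.resize(out,(800,320)))
E
python3 - <<'E'
from h import *
f=np.load("ftray.npy",allow_pickle=True).item()
a=rect(f,.585,.017,.36,.2,.008); h=cv2.cvtColor(a,cv2.COLOR_RGB2HSV)
m=cv2.inRange(h,(18,130,90),(32,255,255)); n,l,st,c=cv2.connectedComponentsWithStats(m)
for i in range(1,n):
    if st[i,4]>1500:
        p=np.argwhere(l==i); X=np.c_[.685-p[:,0]*.0005,.197-p[:,1]*.0005]
        r=cv2.minAreaRect(X.astype(np.float32)*1000); vx,vy,_,_=cv2.fitLine(X.astype(np.float32),cv2.DIST_L2,0,.01,.01).ravel(); print(np.round(r[0],1),np.round(r[1],1),X.mean(0).round(4),np.arctan2(-vx*np.sign(vy),abs(vy)))
a=rect(f,.585,.017,.36,.2,.006);h=cv2.cvtColor(a,cv2.COLOR_RGB2HSV)
m=cv2.inRange(h,(0,150,80),(8,255,255));p=np.argwhere(m>0);X=np.c_[.685-p[:,0]*.0005,.197-p[:,1]*.0005];print("red",cv2.minAreaRect(X.astype(np.float32)*1000))
X=[ray] and np.array([[.685-r*.0005,.197-c*.0005] for c,r in((40,114),(630,27),(661,258),(76,350))]);print(X,X.mean(0))
lever(+1); look_box("b1"); print(get_state()["clock"])
E
```

```text
[605.3  23.7] [  8.6 278.8] [0.6053 0.024 ] 0.14894328
[575.7  19.5] [  9.  279.1] [0.5757 0.0196] 0.14897926
red ((636.609130859375, 28.70440673828125), (10.204499244689941, 279.8462219238281), 8.552942276000977)
[[ 0.628   0.177 ]
 [ 0.6715 -0.118 ]
 [ 0.556  -0.1335]
 [ 0.51    0.159 ]] [0.591375 0.021125]
F [-0.6  0.3  0.9]
27.4417
```

View pics/b1.png

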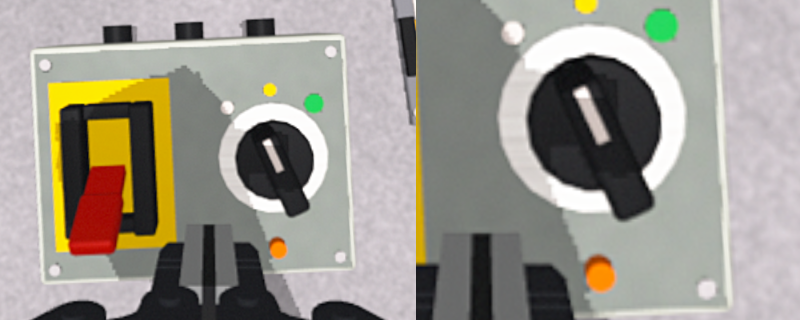

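Run:
```python
from h import *
let_go(); y0=.43; k=bx(0,-.05,0)[:2]
movep([*k,.2],down(y0)); move_l([*k,.084],.15)
grab(60); s=get_state(); print("gap",s["finger_gap"],s["contact_force"].round(1),s["wrist_torque"].round(2))
for y in np.linspace(y0,BY-.70-.03,9)[1:]:
    movep([*k,.084],down(y)); s=get_state(); print(round(y,2),s["contact_force"].round(1),s["wrist_torque"].round(2))
movep([*k,.084],down(BY-.70)); let_go(); move_l([*k,.2],.2)
look_box("b2"); print(get_state()["clock"])
# overview of packs
camover(.50,-.31,.30,0,.04); f=cam("wrist"); np.save("fm.npy",f,allow_pickle=True); save("m0",rect(f,.50,-.25,.4,.3,.045)); print(get_state()["clock"])
```

```text
gap 0.14876247167180512 [ 0.3 -3.3  4.4] [-0.86 -0.03 -0.02]
0.29 [-41.6  25.3  27.1] [ 4.99  8.28 -0.15]
0.15 [-39.4  28.7  22.5] [ 5.59  7.63 -0.16]
0.01 [-34.6  31.5  18.4] [ 6.16  6.85 -0.28]
-0.13 [-30.1  34.2  13.7] [ 6.54  6.12 -0.24]
-0.27 [-26.4  36.4   8.7] [ 7.15  5.28 -0.08]
-0.41 [-22.2  38.1   3.2] [7.71 4.53 0.04]
-0.55 [-19.7  41.4   1.1] [8.24 3.92 0.08]
-0.69 [-15.9  43.2  -2.7] [8.73 3.24 0.08]
43.8667
48.2167
```

View pics/b2.png

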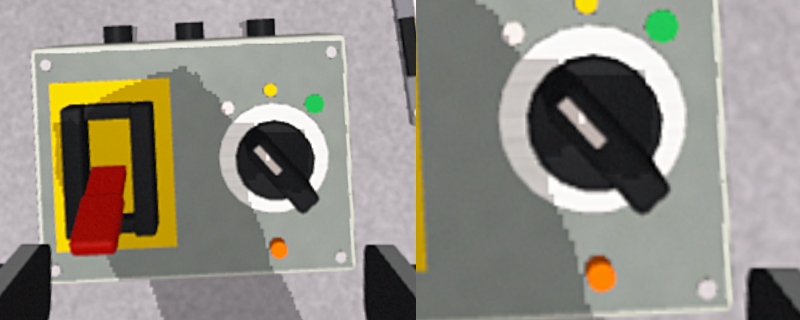

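View pics/m0.png

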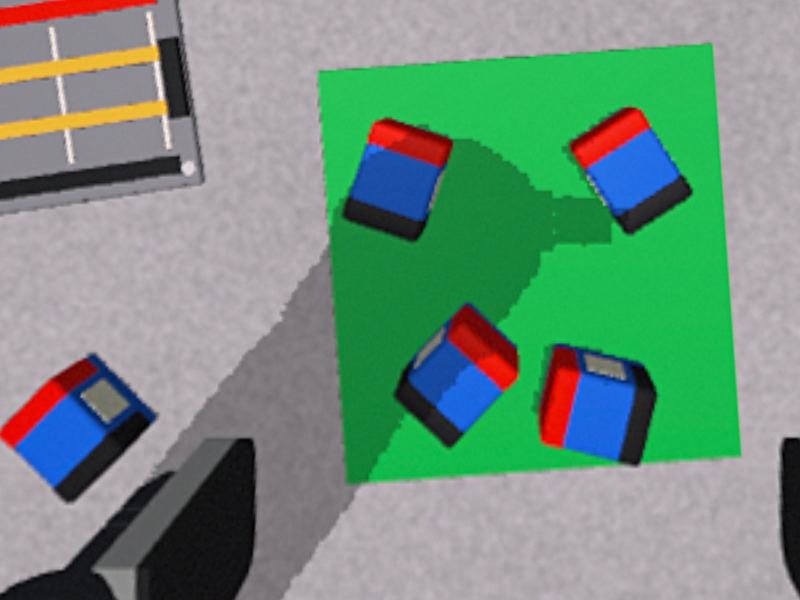

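Run:
```python
from h import *
y0=BY+.69; k=bx(0,-.05,0)[:2]
def rep(t):
    s=get_state(); r=R.from_rotvec(s["eef_rot"]).as_matrix(); print(t,s["position"].round(4),"yaw",np.arctan2(r[1,0],r[0,0]).round(3),"tilt",r[:,2].round(3),s["contact_force"].round(1),s["wrist_torque"].round(2),"gap",round(s["finger_gap"],3),round(s["grasp_force"],1),"q",np.round(s["q"],2))
movep([*k,.2],down(y0)); rep("up"); move_l([*k,.086],.15); rep("dn")
grab(60); rep("grab")
for y in (y0-.07,y0-.14):
    movep([*k,.086],down(y)); rep(y)
print(ik([*k,.086],down(-.66)))
save("g1",cam("wrist")["img"])
```

```text
up [0.5037 0.274  0.2002] yaw 0.727 tilt [ 0.001 -0.    -1.   ] [ 0.1  0.2 -0.6] [-0.04  0.03 -0.05] gap 0.998 0.0 q [ 0.37  0.39 -0.18  1.   -0.    2.78]
dn [0.5038 0.2749 0.0868] yaw 0.728 tilt [ 0.001  0.    -1.   ] [-0.1  0.3  1.1] [-0.04 -0.05 -0.01] gap 0.998 0.0 q [ 0.37  0.5  -0.32  0.74  0.    2.78]
grab [0.5035 0.2743 0.0864] yaw 0.728 tilt [ 0.001 -0.001 -1.   ] [ 0.6 -2.9  3.1] [-0.54 -0.02  0.11] gap 0.15 59.8 q [ 0.37  0.5  -0.32  0.74 -0.    2.78]
0.6579999999999999 [0.5036 0.2743 0.0864] yaw 0.66 tilt [ 0.001 -0.001 -1.   ] [ 0.4 -4.4  5. ] [-1.   -0.19  0.54] gap 0.154 60.3 q [ 0.37  0.5  -0.32  0.74 -0.    2.85]
0.588 [0.5036 0.2742 0.0864] yaw 0.589 tilt [ 0.001 -0.001 -1.   ] [ 1.2 -2.9  5.8] [-0.98 -0.15  0.24] gap 0.152 60.1 q [ 0.37  0.5  -0.32  0.74 -0.    2.92]
[ 0.37114643  0.50229627 -0.32459959  0.74390047  0.         -2.11044622]
```

View pics/g1.png

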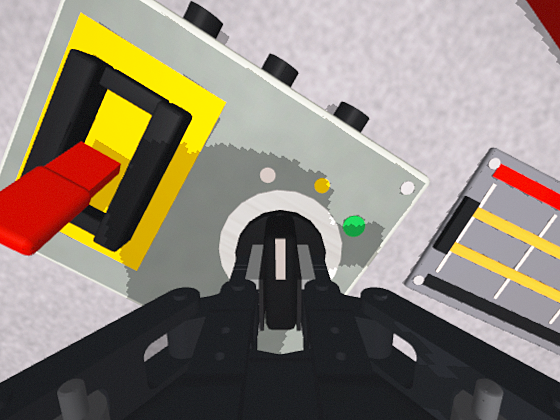

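Run:
```python
from h import *
k=bx(0,-.05,0)[:2]
let_go(); move_l([*k,.2],.2)
y0=BY+.69+np.pi
movep([*k,.2],down(y0)); move_l([*k,.086],.15); grab(60)
q0=get_state()["q"][5]
for y in np.linspace(y0,BY-.70+np.pi-.04,9)[1:]:
    q=ik([*k,.086],down(y)); assert abs(q[5]-get_state()["q"][5])<.4
    set_joints(q); s=get_state(); print(round(y-np.pi,2),s["contact_force"].round(1),s["wrist_torque"].round(2),round(s["q"][5],2))
movep([*k,.086],down(BY-.70+np.pi)); print(get_state()["wrist_torque"].round(2))
let_go(); move_l([*k,.2],.2)
look_box("b3"); print(get_state()["clock"])
```

```text
0.55 [ 1.  -3.2  5.4] [-0.9  -0.22  0.04] -0.18
0.37 [ 1.7 -4.9  6.6] [-0.99 -0.35 -0.06] -0.0
0.19 [ 0.8 -6.2  1.9] [-1.15 -0.1  -0.1 ] 0.18
0.01 [ 2.  -5.6  6. ] [-1.41 -0.29  0.11] 0.36
-0.17 [ 2.7 -7.7  9. ] [-1.49 -0.71  0.14] 0.53
-0.34 [ 2.1 -7.7  6.5] [-1.52 -0.48 -0.13] 0.71
-0.52 [ 1.7 -9.   7. ] [-1.62 -0.33 -0.01] 0.89
-0.7 [ 1.2 -8.7  7.4] [-1.82 -0.25  0.19] 1.07
[-1.8  -0.23 -0.04]
65.375
```

View pics/b3.png

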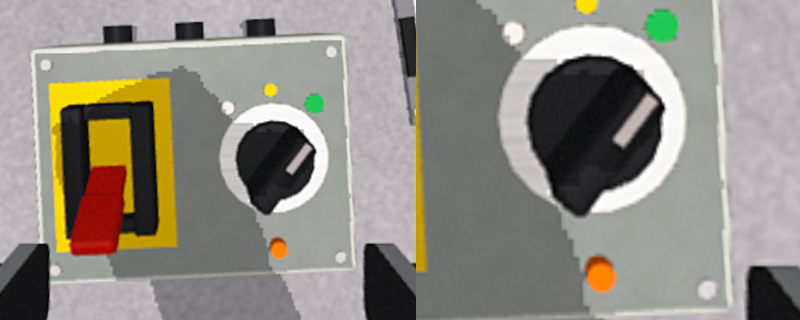

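```bash
cat >> h.py <<'E'
from scipy.optimize import minimize
TR=np.array([.5905,.0215]); TY=.149
def hull(f,x,y,th,b):
    c,s=np.cos(th),np.sin(th); P=[[x+c*u-s*v,y+s*u+c*v,b+w] for u in(-.026,.026) for v in(-.02,.02) for w in(0,.042)]
    return cv2.convexHull(proj(f,P).astype(np.float32))
def fitpacks(f,mat=lambda x,y:y<-.18 ):
    res=[]
    h=cv2.cvtColor(f["img"],cv2.COLOR_RGB2HSV); red=(cv2.inRange(h,(0,150,60),(8,255,255))|cv2.inRange(h,(172,150,60),(180,255,255)))>0; blu=cv2.inRange(h,(105,130,60),(125,255,255))>0
    for d in silhouettes("wrist","pack1"):
        m=d["mask"]; r=np.argwhere(m&red); bl=np.argwhere(m&blu)
        if d["score"]<.3 or len(r)<30 or len(bl)<30: continue
        pr,pb=ray(f,r.mean(0)[::-1],.043)[0],ray(f,bl.mean(0)[::-1],.043)[0]; x,y=ray(f,np.argwhere(m).mean(0)[::-1],.025)[0]
        if any(np.hypot(x-q[0],y-q[1])<.025 for q in res): continue
        th=np.arctan2(*(pr-pb)[::-1]); b=.003 if mat(x,y) else 0
        def cost(p):
            q=np.zeros(m.shape,np.uint8); cv2.fillConvexPoly(q,np.round(hull(f,p[0]/1000,p[1]/1000,p[2]/50,b)*16).astype(np.int32),1,cv2.LINE_8,4); q=q>0
            return 1-(q&m).sum()/(q|m).sum()
        o=min((minimize(cost,[x*1000,y*1000,(th+e)*50],method="Nelder-Mead",options=dict(initial_simplex=np.array([x*1000,y*1000,(th+e)*50])+np.vstack([np.zeros(3),np.eye(3)*8]))) for e in(-.25,0,.25)),key=lambda o:o.fun)
        res.append((o.x[0]/1000,o.x[1]/1000,o.x[2]/50,b,1-o.fun,d["score"]))
    return res
def topblue():
    f=cam("top"); h=cv2.cvtColor(f["img"],cv2.COLOR_RGB2HSV); m=cv2.inRange(h,(108,130,90),(125,255,255))
    n,l,st,c=cv2.connectedComponentsWithStats(m); return np.array([ray(f,c[i],.043)[0] for i in range(1,n) if st[i,4]>=25]).reshape(-1,2)
def pick_place(p,bay):
    x,y,th,b=p[:4]; q=lambda a:ik([x,y,.12],down(a)); 
    a=min((th+np.pi/2,th-np.pi/2),key=lambda a:abs(q(a)[5])); 
    movep([x,y,.10],down(a)); move_l([x,y,b+.004],.2); grab(50); s=get_state(); print("gap mm",round(s["finger_gap"]*85,1),"F",round(s["grasp_force"]),s["contact_force"].round(1))
    if s["finger_gap"]*85<40: print("MISSED"); return False
    move_l([x,y,.12],.25); u=.108-.054*bay; c,sn=np.cos(TY),np.sin(TY); t=[TR[0]-sn*u,TR[1]+c*u]; a2=a+TY-th
    movep([*t,.12],down(a2)); move_l([*t,.03],.25); print("touch",move_l([*t,.0115],.06,until_force=8),get_state()["position"].round(4),"gap",round(get_state()["finger_gap"]*85,1))
    let_go(); move_l([*t,.12],.3); print("clock",get_state()["clock"]); return True
E
python3 - <<'E'
from h import *
camover(.49,-.27,.32,0,.04); f=cam("wrist"); tb=topblue(); ps=fitpacks(f)
img=f["img"].copy()
for p in ps:
    print(np.round(p,3)); cv2.polylines(img,[np.round(hull(f,*p[:4])).astype(np.int32)],True,(255,255,0),1)
    r=proj(f,[p[0]+.02*np.cos(p[2]),p[1]+.02*np.sin(p[2]),p[3]+.042])[0]; cv2.circle(img,tuple(int(v) for v in r),2,(255,255,255),-1)
save("fit",img); print(tb.round(3),get_state()["clock"]); np.save("ps.npy",ps)
E
```

```text
[ 0.457 -0.277 -0.748  0.003  0.936  0.92 ]
[ 0.565 -0.366  0.582  0.003  0.925  0.92 ]
[ 0.44  -0.349  1.317  0.003  0.921  0.9  ]
[ 0.559 -0.247 -0.315  0.003  0.941  0.78 ]
[[ 0.557 -0.248]
 [ 0.456 -0.276]
 [ 0.424 -0.082]
 [-0.035  0.74 ]] 69.8667
```

View pics/fit.png

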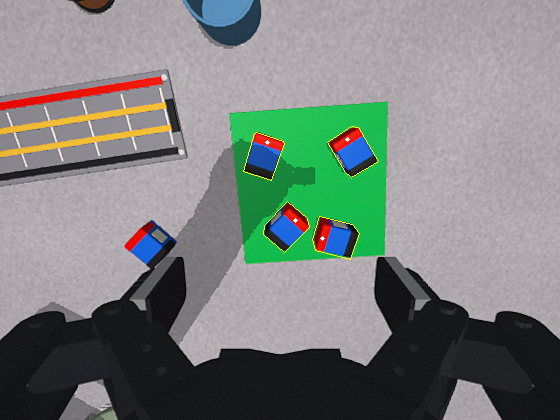

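Run:
```python
from h import *
ps=np.load("ps.npy"); pick_place(ps[0],4); print(topblue().round(3)); pick_place(ps[2],3); print(topblue().round(3))
```

```text
gap mm 51.4 F 53 [-0.4 -0.1  5.9]
touch True [ 0.6081 -0.086   0.0133] gap 50.9
clock 77.6417
[[ 0.557 -0.247]
 [ 0.559 -0.369]
 [ 0.439 -0.355]
 [-0.035  0.744]]
gap mm 51.0 F 54 [-0.1  0.1  7.4]
touch True [ 0.6004 -0.0323  0.0135] gap 51.0
clock 83.9917
[[ 0.557 -0.247]
 [ 0.56  -0.369]
 [-0.035  0.747]]
```

Run:
```python
from h import *
ps=np.load("ps.npy"); pick_place(ps[3],2); print(topblue().round(3)); pick_place(ps[1],1); print(topblue().round(3))
camover(.425,-.08,.25,0,.04); f=cam("wrist"); e=[p for p in fitpacks(f,lambda x,y:y<-.18) if p[0]<.5]; print(np.round(e,3))
p=min(e,key=lambda p:np.hypot(p[0]-.425,p[1]+.08)); print(p[4]>.88)
if p[4]>.88: pick_place(p,0)
camover(.585,.017,.26,.13,.03); f=cam("wrist"); np.save("ft2.npy",f,allow_pickle=True); save("t2",rect(f,.585,.017,.36,.2,.05))
c,s=np.cos(TY),np.sin(TY)
for p in fitpacks(f,lambda x,y:False):
    d=np.array(p[:2])-TR; print("tray mm",np.round([1000*(c*d[0]+s*d[1]),1000*(-s*d[0]+c*d[1])],1),"dyaw",round(p[2]-TY,3),round(p[4],3))
print(get_state()["clock"])
```

```text
gap mm 51.5 F 53 [-0.1  1.5  6.5]
touch True [0.5923 0.0211 0.0135] gap 51.5
clock 89.4083
[[ 0.604 -0.088]
 [ 0.597 -0.043]
 [ 0.559 -0.369]
 [ 0.425 -0.082]
 [-0.035  0.746]]
gap mm 51.0 F 54 [-0.2  0.2  5.3]
touch True [0.5846 0.0749 0.0138] gap 50.9
clock 95.9667
[[ 0.604 -0.088]
 [ 0.597 -0.034]
 [ 0.589  0.018]
 [ 0.424 -0.082]
 [-0.035  0.747]]
[[ 0.427 -0.077  0.787  0.     0.932  0.59 ]]
True
gap mm 51.5 F 52 [-0.6 -0.6  6.1]
touch True [0.5762 0.1283 0.0132] gap 51.0
clock 103.8917
tray mm [ -0.9 110.4] dyaw -0.011 0.963
tray mm [-0.9 56.8] dyaw -0.012 0.968
tray mm [ -0.1 -54.2] dyaw 0.004 0.957
tray mm [-0.6 -0.5] dyaw -0.002 0.979
tray mm [  -1.5 -110.9] dyaw 0.004 0.967
105.2667
```

View pics/t2.png

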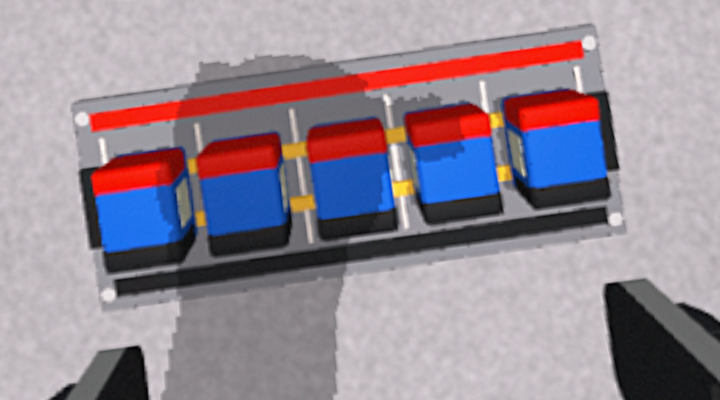

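Run:
```python
from h import *
lever(-1); look_box("b4")
camover(.585,.017,.26,.13,.03); f=cam("wrist"); c,s=np.cos(TY),np.sin(TY)
for p in fitpacks(f,lambda x,y:False):
    d=np.array(p[:2])-TR; print(np.round([1000*(c*d[0]+s*d[1]),1000*(-s*d[0]+c*d[1])],1),round(p[2]-TY,3))
print(get_state()["clock"])
```

```text
F [ 0.6  0.7 -0.1]
[-0.8 56.7] -0.006
[-0.3 -0.1] -0.012
[ -1.4 111.2] -0.0
[ -1.1 -54.9] 0.008
118.5417
```

View pics/b4.png

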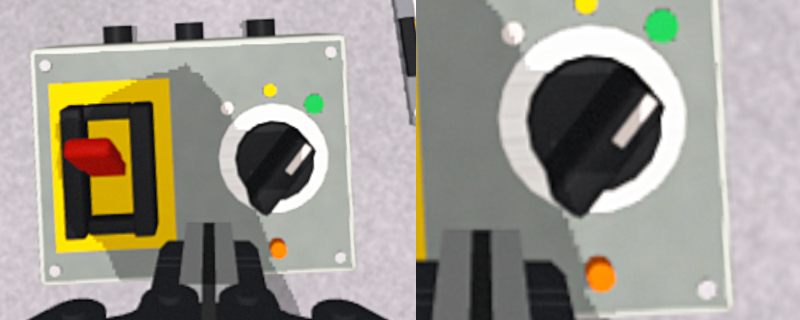

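Run:
```python
from h import *
f=cam("wrist"); c,s=np.cos(TY),np.sin(TY)
r=[]
for p in fitpacks(f,lambda x,y:False):
    d=np.array(p[:2])-TR; r.append([1000*(c*d[0]+s*d[1]),1000*(-s*d[0]+c*d[1]),p[2]-TY]); print(np.round(r[-1],2))
a=np.sort([v[1] for v in r]); 
g=np.load("ft2.npy",allow_pickle=True).item(); D=np.abs(f["img"].astype(int)-g["img"]).max(2); print("diff px",(D[:230]>60).sum()); print(topblue().round(3))
if len(a)==5 and np.abs(a-[-108,-54,0,54,108]).max()<5: print(sign_off())
```

```text
[-1.2500e+00  1.1075e+02 -1.0000e-02]
[ -0.74 -55.1    0.  ]
[ 0.19 56.93 -0.  ]
[-1.17  0.04 -0.01]
diff px 5839
[[ 0.605 -0.088]
 [ 0.597 -0.041]
 [-0.035  0.748]]
```

Run:
```python
from h import *
save("t3",rect(cam("wrist"),.585,.017,.36,.2,.05))
```

```text
(no output)
```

View pics/t3.png

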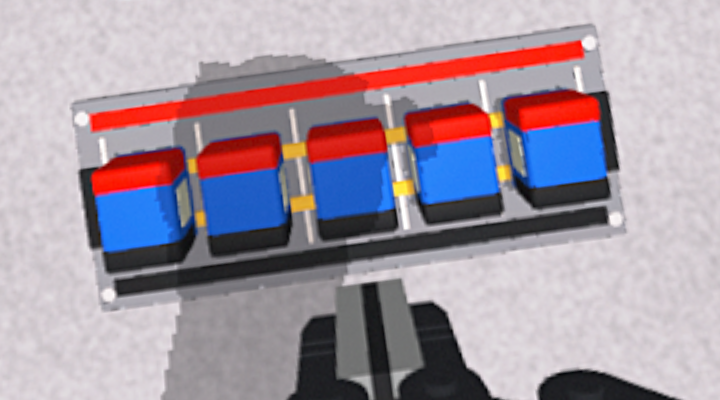

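All five packs stand unmoved in the row, with the red ends towards the red stripe; the detector simply missed the one in bay 4.

```bash
python3 -c "
from cell import *
print(sign_off())"
```

```text
the job is handed in; nothing more can be done
None
```

The job is handed in: all five packs stand centred in bays 0–4 with their red ends to the red stripe, the selector is at green, and the isolator was thrown off first and back on last (about 119 s of 210 s); one failed first grip on the selector, made while isolated, pressed it with roughly 50 N at the wrist.

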